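# Feed the next reagent bottle with the rocker gate

### The job

The amber bottle standing at the bottom end of the sloping wheel lane is used up: with the fingertips push it sideways, upright, off the wheels until it stands wholly on the flat steel ledge beside the lane. Then press the rocker's ribbed treadle, beside the lane, down so that the gate at its other end lifts, keep it down until the next bottle has rolled down against the end stop, and let the treadle come up again so that the last bottle is held behind the gate. Do not touch the two waiting bottles, do not pick up or tip any bottle, and leave the other things on the worktop where they are.

Things in the scene. Friction and masses are not known exactly. Their poses are not given: they have to be found in the camera images.
- lane: Sloping bottle lane, fixed. Origin: on its centre line, at wheel-top level, at the end stop's inner face (55 mm over the worktop). x: across, level, away from the robot, to the ledge; y: up the slope (0.122 rad, 290 mm long); z: square to the wheel tops. Side rails |x| 30 to 38 mm: just below the wheel tops for y under 88 mm (open sides), 12 mm above beyond; rods there at |x| 34, z 50 mm.
- end_stop (a point): Middle of the end stop's top edge: a steel plate 3 mm thick, 43 mm high over the wheel tops, at y = -3 to 0 and x = -38 to 142 mm of the lane, so that it also bounds the low side of the ledge. A bottle against it has its axis at y = 26 mm.
- ledge (a point): Where the used bottle's underside may well come to stand (x 85, y 27 mm of the lane). The ledge is a flat steel plate in the lane's slope, 0.5 mm below the wheel tops, x = 38 to 143, y = 0 to 72 mm of the lane; lip 11 mm high along its far edge (x 141). The bottle is wholly off the lane when its axis is 62 mm or more from the centre line. Steel and wheels are slippery (friction about 0.3); a bottle left here stays put.
- bottle_spent: Used amber bottle at the foot of the lane, against the end stop (about x 0, y 26 mm of the lane). Round, 52 mm in diameter, 105 mm tall; straight sides to about 65 mm, then a shoulder and a black cap 31 mm in diameter (top 16 mm). 100 to 170 g. Origin: centre of its underside; z: its axis, upward.
- bottle_next: Next bottle, just alike, held by the gate at about y 152 mm of the lane. Origin: centre of its underside. Not to be touched: it rolls down by itself, in about 1.5 s once the gate is clear.
- bottle_reserve: Last bottle, just alike, against the next one at about y 203 mm of the lane; after one full press and release it stands at the gate, y 152 mm. Origin: centre of its underside. Not to be touched.
- rocker (a joint): Rocker, a bent steel saddle pivoted across the lane at y 163, z 101 mm of it. 0: at rest, gate down before the waiting cap, treadle up; grows to a stop at 0.66 rad as the treadle goes down. The gate is clear from about 0.5 rad, when a lip behind holds the last bottle back: one bottle a press. Sprung: about 2.5 N at the treadle to start, 6 N at the stop; let go, it returns to 0.
- treadle (a point): Middle of the treadle's ribbed top: a plate 42 mm wide across the lane, 50 mm long, on an arm at the robot's side of the lane. At rest at x -72, y 227, z 126 mm of the lane (about 205 mm over the worktop), rising up-lane at 0.33 rad to level; at the stop about 45 mm lower, sloping as much the other way. It hardly moves sideways: pressed straight down near its middle it goes to the stop.
- gate (a point): Middle of the gate's lower edge, a steel sheet 66 mm wide, at y 137, z 93 mm of the lane at rest; it rises about 17 mm. The saddle behind it reaches 35 mm above the pivot and 40 mm to either side of the centre line.
- cup_a: Bystander: specimen cup with a white lid, 63 mm in diameter, 65 mm tall, behind the lane; origin centre of its underside.
- cup_b: Bystander: a second such cup, behind the first; origin centre of its underside.
- small_bottle: Bystander: small white bottle, 33 mm in diameter, 58 mm tall, beyond the end stop; origin centre of its underside.
- carton: Bystander: small carton, 50 x 90 x 35 mm, behind the upper end of the lane; origin centre of its underside.
- marker: Bystander: marker pen, 135 mm long, 16 mm thick, lying between the robot and the upper half of the lane; origin centre of its underside.
- tweezers: Bystander: steel forceps, 124 mm long, 9 mm thick, lying on the worktop beyond the end stop; origin centre of its underside.
- tape_roll: Bystander: roll of tape, 96 mm in diameter, 25 mm tall, on the worktop beyond the ledge; origin centre of its underside.

How it is judged:
On the way, in this order (a step that is already met when the one before it is completed fails the run):
1. the used bottle stands upright on the ledge, wholly off the wheels, before the gate is lifted (x of bottle_spent in the frame of lane between 0.062 and 0.125 m and y of bottle_spent in the frame of lane between 0 and 0.072 m and z of bottle_spent in the frame of lane between -0.008 and 0.008 m and angle between bottle_spent's own z axis and vertical below 0.25 rad and value of joint rocker below 0.2 rad), for 0.2 s.
2. the treadle is pressed so that the gate is lifted clear (value of joint rocker above 0.5 rad), for 0.1 s.
At the end, for the whole second after the job is handed in: Used bottle upright on the ledge (axis 62 to 125 mm off the lane centre, 0 to 72 mm up from the stop); next bottle upright at the end stop (axis within 34 mm of it, 12 mm of the centre line); last bottle upright behind the gate (138 to 166 mm up); rocker at rest (under 0.06 rad); all still (x of bottle_spent in the frame of lane between 0.062 and 0.125 m and y of bottle_spent in the frame of lane between 0 and 0.072 m and z of bottle_spent in the frame of lane between -0.008 and 0.008 m and angle between each of bottle_spent, bottle_next, bottle_reserve's own z axis and vertical below 0.25 rad and y of bottle_next in the frame of lane below 0.034 m and x of bottle_next in the frame of lane between -0.012 and 0.012 m and y of bottle_reserve in the frame of lane between 0.138 and 0.166 m and value of joint rocker below 0.06 rad and linear speed of each of bottle_spent, bottle_next, bottle_reserve below 0.02 m/s); the robot touches nothing.
It fails at once if a bottle is lifted off the lane (15 mm or more) (z of any of bottle_spent, bottle_next, bottle_reserve in the frame of lane above 0.015 m).
It fails at once if a bottle is tipped over (more than 0.5 rad) (angle between any of bottle_spent, bottle_next, bottle_reserve's own z axis and vertical above 0.5 rad).
It fails at once if the robot touches a waiting bottle (more than 1 N) (contact force between any of the fingers, the arm and bottle_next above 1 N or contact force between any of the fingers, the arm and bottle_reserve above 1 N).
It fails at once if another thing on the worktop is moved by more than 15 mm (distance of any of cup_a, cup_b, small_bottle, carton, marker, tweezers, tape_roll from where it was at the start of the episode above 0.015 m).
It also fails if it takes over 58 s, if anything falls off the work surface, if the arm or the gripper's body presses on something with over 40 N, if the wrist force passes 120 N, or if a joint passes its speed limit or range.

### The arm

A 6-joint arm with a two-finger parallel gripper is mounted at the origin on the work surface; the furniture and walls round the work are solid. World frame = base frame: x ahead of the robot, y to its left, z up, the work surface at z = 0. Lengths are in m, angles in rad, forces in N, time in s.
With the tool pointing down it reaches from about 0.3 to 0.875 m from the base axis. Payload 6.4 kg.
Tool frame: the origin (TCP) lies at the centre of the arm's flange, where the gripper is bolted on; the fingertips stand 173 mm ahead of it and the grasp point (between the pads) lies 155 mm ahead of it; z points along the fingers, x is the direction in which the jaws open and shut, and the axes are right-handed (so a half turn about z gives the same grasp; the last joint's range is limited). The gripper opens to 85 mm and grips with 20 to 120 N. Pads are 22 mm wide; open, the fingers measure 114 mm over their backs; the gripper's body (76 mm by 85 mm) begins 54 mm behind the grasp point. The pads swing forward as they close: fully open they stand 13 mm farther back than shut.
Start: joints at [1.102, 0.181, 1.607, -0, 1.354, -0.206], TCP at [0.149, 0.555, 0.405] pointing down, gripper open.
Joint ranges: [-2.99, 2.99], [-0.89, 2.07], [0.3, 2.58], [-1.14, 4.28], [0, 2.63], [-3.12, 3.12]. Speed limits (rad/s): [2.57, 2.57, 3.01, 3.14, 3.14, 3.14].

### API

Orientations are given as a unit quaternion [w, x, y, z].
In Python, from bench import ctrl gives the robot as it stands. The module is installed in compiled form; this text tells all that it offers.
- The arm moves only by the tool move_arm, never from a script. Its argument "moves" is a list of rows, each an object of numbers: "gripper": the opening in per cent of the stroke, from 0 (shut) to 100 (fully open); "x", "y", "z": the shift along the tool's x, y, z in cm; "roll": the turn about the tool's z in degrees. In form: [{"gripper": .., "x": .., "y": .., "z": .., "roll": ..}, ...]. A call has 1 to 5 rows; each row shifts and turns the commanded pose from where the row before left it, along the tool's axes as they then stand; what a row does not reach is not made up. A row lasts 1/8 s, in which the tool goes at most 62.5 mm and 10.7 degrees, less where a joint would pass 70% of its speed; a pose out of reach is approached as far as the arm can. A call is refused whole if a number of a shift passes 6.25 or a number of a turn 10.7, either way. A call with a gripper value outside its range is refused whole. The fingers move at their own pace and stop on an object; the grip force is fixed at half the most. Time passes only in rows, so rows that do not move let the fingers close. It gives the time, the measured TCP pose, the force and the opening at its end, in the units of the state.
- ctrl.get_obs(): the state, without advancing time (a new reading comes with each control period).
- ctrl.camera(name): name is "side" or "top" or "wrist"; returns a dict with "img" (480x640x3 uint8, red, green, blue), "fx", "fy", "cx", "cy" (pixels), "world_from_camera" (4x4, takes a point from camera to world coordinates); the wrist camera has in their place "tool_from_camera" (4x4, takes a point from camera to tool coordinates, whose origin is the TCP and whose axes are the tool frame's). Camera axes: x right, y up, looking along -z (the intrinsics and any distortion apply to the point x, -y, -z); pixel columns grow to the right and rows downward; lengths in m; the calibration is good to about 2 mm. A picture is of the moment at which its call begins: read the wrist's pose just before it. There is no depth.
- ctrl.hand_in(): hands the job in, once; it reports no verdict.
The state is a dict: "time_s": time; "q": joint angles; "dq": joint speeds; "joint_efforts": joint torques, N m; "eef_pos": TCP position; "eef_rot": TCP orientation; "wrist_force": force on the tool from outside, world axes, zero at the start; "torque": the same for the moment, N m; "opening": opening from 0.0 (shut) to 1.0 (fully open).
Only numpy, scipy, OpenCV 4.12 (cv2) and the standard library are available. Lean on these libraries where they do the work, as an engineer would, in place of code of your own. Each camera call takes 0.05 s, during which the arm holds its last target. There are 200 camera calls.

## Working session

There is one attempt and no reset: what is moved stays moved. The work goes in short steps, Python scripts to look and compute and a tool call to move; the robot and the scene stay as the last step left them, time stands still between calls to the robot, and variables do not carry over. Pictures are saved under pics/ and viewed, about 8 in all and at most 12, crops included, and the job is handed in when it is done.

Besides the shell and the picture viewer there is one more tool, called after "Request:" by a JSON object that holds its "name" and its "arguments". move_arm: Moves the arm, as the interface text tells. Its arguments: {"type":"object","properties":{"moves":{"type":"array","items":{"type":"object","properties":{"gripper":{"type":"number"},"x":{"type":"number"},"y":{"type":"number"},"z":{"type":"number"},"roll":{"type":"number"}}}}},"required":["moves"]}

```bash
mkdir -p pics; cat > h.py <<'E'
import numpy as np, cv2
from bench import ctrl
def snap(n,f):
    c=ctrl.camera(n); cv2.imwrite('pics/'+f,c['img'][...,::-1]); np.savez('pics/'+f[:-4]+'.npz',**{k:v for k,v in c.items() if v is not None}); return c
def ray(c,u,v):
    T=np.asarray(c['world_from_camera']); d=np.array([(u-c['cx'])/c['fx'],-(v-c['cy'])/c['fy'],-1]); return T[:3,3],T[:3,:3]@d
def onz(c,u,v,z):
    o,d=ray(c,u,v); return o+d*(z-o[2])/d[2]
def proj(c,p):
    T=np.linalg.inv(np.asarray(c['world_from_camera'])); q=T[:3,:3]@np.asarray(p)+T[:3,3]
    return c['cx']+c['fx']*q[0]/-q[2], c['cy']-c['fy']*q[1]/-q[2]
E
python3 - <<'E'
from h import *
for n in('top','side'):
    c=snap(n,n+'0.png'); print(n,[k for k in c],c['fx'],np.round(c['world_from_camera'],3).tolist())
o=ctrl.get_obs(); print(o['eef_pos'],o['eef_rot'],o['time_s'])
E
```

```text
top ['img', 'fx', 'fy', 'cx', 'cy', 'world_from_camera'] 460.69767940608796 [[-0.008, 0.996, -0.094, 0.513], [-1.0, -0.005, 0.025, 0.0], [0.025, 0.094, 0.995, 0.994], [0.0, 0.0, 0.0, 1.0]]
side ['img', 'fx', 'fy', 'cx', 'cy', 'world_from_camera'] 446.1417280123823 [[-0.465, -0.459, 0.757, 1.272], [0.885, -0.263, 0.384, 0.346], [0.023, 0.849, 0.529, 0.608], [0.0, 0.0, 0.0, 1.0]]
[0.14927487 0.55504432 0.40385878] [ 3.73108599e-04  7.93665782e-01  6.08353478e-01 -7.30986347e-04] 0.1
```

View pics/top0.png

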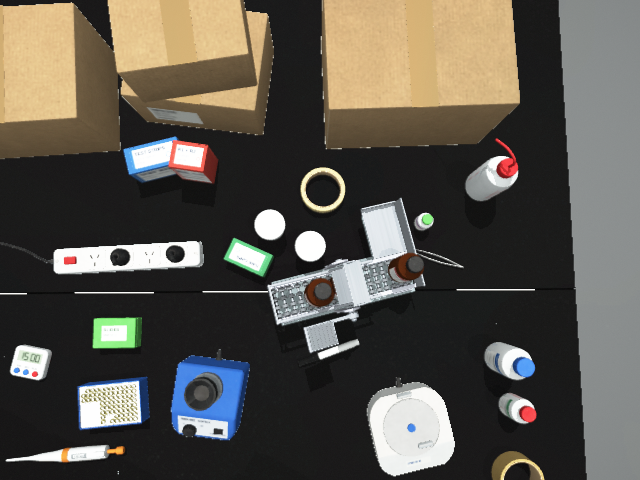

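View pics/side0.png

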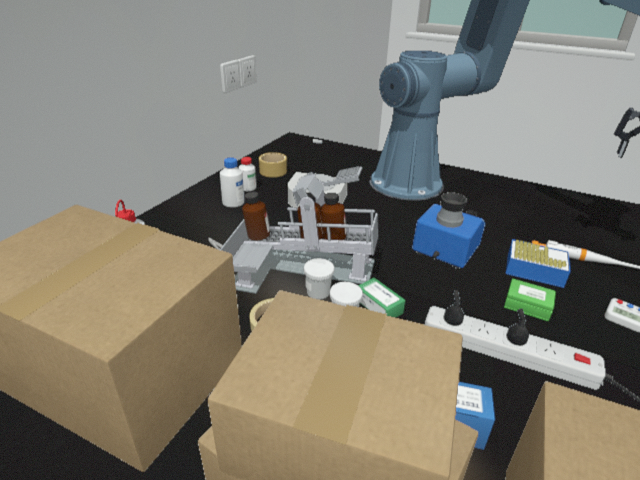

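The top view shows the lane from (270,305) to (422,275), with the stop at the right. The spent bottle's cap is at about (411,263), the treadle at (325,337) and the ledge at about (387,228). I'll enlarge this area.

```bash
python3 - <<'E'
from h import *
c=np.load('pics/top0.npz'); i=c['img'][190:370,250:470,::-1]
cv2.imwrite('pics/topc.png',cv2.resize(i,None,fx=3.6,fy=3.3,interpolation=cv2.INTER_CUBIC))
c=np.load('pics/side0.npz'); i=c['img'][160:310,200:400,::-1]
cv2.imwrite('pics/sidec.png',cv2.resize(i,None,fx=4,fy=4,interpolation=cv2.INTER_CUBIC))
E
```

```text
(no output)
```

View pics/topc.png

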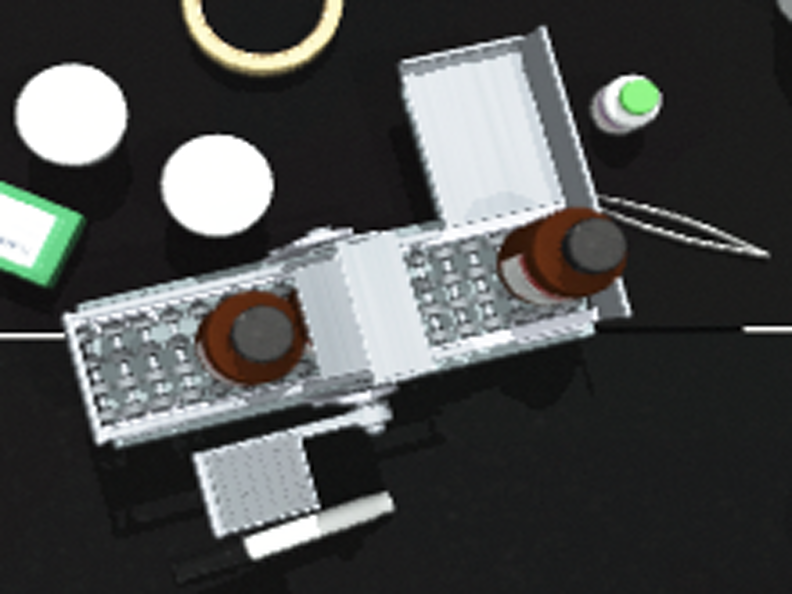

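View pics/sidec.png

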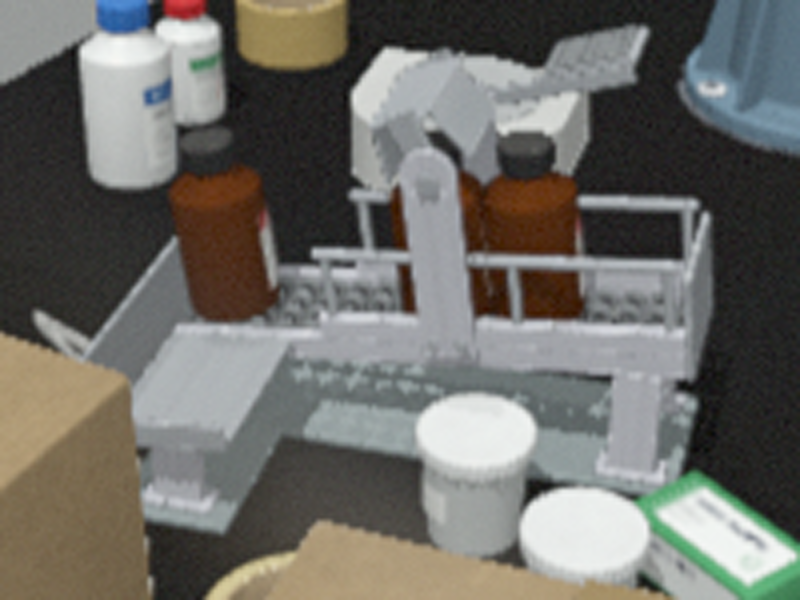

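The top crop shows the spent cap at (597,245), the reserve cap at (262,333), stop edge ends at (630,312) and (543,28), and the treadle's middle at (258,483). The side crop shows both waiting bottles behind the gate and a clear ledge. I'll fit the lane's pose to these points.

```bash
cat >> h.py <<'E'
def laneT(p):
    from scipy.spatial.transform import Rotation as R
    M=(R.from_euler('z',p[2])*R.from_euler('x',0.122)).as_matrix(); return M,np.array([p[0],p[1],0.055])
E
python3 - <<'E'
from h import *
from scipy.optimize import least_squares
t=np.load('pics/top0.npz'); s=np.load('pics/side0.npz')
T=lambda u,v:(250+u/3.6,190+v/3.3); S=lambda u,v:(200+u/4,160+v/4)
pts=[(t,T(597,245),(0,26,105)),(t,T(262,333),(0,203,105)),(t,T(630,312),(-38,-3,43)),(t,T(546,27),(142,-3,43)),(t,T(402,66),(143,72,10)),(t,T(258,483),(-72,227,126)),
(s,S(208,138),(0,26,105)),(s,S(525,142),(0,203,105)),(s,S(598,60),(-72,227,126))]
def res(p):
    M,o=laneT(p); return np.array([np.subtract(proj(c,o+M@np.array(l)/1000),uv) for c,uv,l in pts]).ravel()
r=least_squares(res,[.45,-.2,-.1]); print(r.x,np.round(r.fun.reshape(-1,2),1).tolist())
M,o=laneT(r.x); np.save('lane.npy',r.x)
for n,l in dict(spent=(0,26,0),cap=(0,26,105),ledge=(85,27,0),treadle=(-72,227,126),nextcap=(0,152,105)).items(): print(n,np.round(o+M@np.array(l)/1000,3))
print(np.round(M,3).tolist()); print(onz(t,*T(320,520),.016), onz(t,*T(258,483),.205))
E
```

```text
[ 0.56577752 -0.19802129  0.23834729] [[0.1, 2.7], [-0.4, -0.5], [-0.9, 0.7], [-1.3, -1.1], [-0.8, -1.8], [-0.9, -1.4], [-0.3, -2.4], [-1.0, -1.7], [-2.0, -4.1]]
spent [ 0.56  -0.173  0.058]
cap [ 0.563 -0.185  0.162]
ledge [ 0.642 -0.152  0.058]
treadle [ 0.446 -0.011  0.208]
nextcap [ 0.533 -0.064  0.178]
[[0.972, -0.234, 0.029], [0.236, 0.965, -0.118], [0.0, 0.122, 0.993]]
[ 0.40354341 -0.05144273  0.016     ] [ 0.44364491 -0.0125226   0.205     ]
```

Request:
{"name": "move_arm", "arguments": {"moves": [{"gripper": 0,"z": -2,"roll": -9.6},{"gripper": 0,"z": -2,"roll": -9.6},{"gripper": 0,"z": -1,"roll": -9.6},{"gripper": 0}]}}

```text
validation failed for argument at $.mo...
```

```bash
cat >> h.py <<'E'
def lanepos(tipoff=0.173):
    o=ctrl.get_obs(); p=np.array(o['eef_pos']); P=np.load('lane.npy'); M,t=laneT(P); w,x,y,z=o['eef_rot']
    yaw=2*np.arctan2(y,x); tip=p-[0,0,tipoff]; print('t',round(o['time_s'],2),'tip',np.round(tip,4),'lane mm',np.round(1000*M.T@(tip-t),1),'toolx-laney deg',round(np.degrees(yaw-P[2])-90,2),'F',np.round(o['wrist_force'],1),'open',round(o['opening'],2)); return o
E
python3 -c "
from h import *
lanepos()"
```

```text
t 0.1 tip [0.1493 0.555  0.2309] lane mm [-226.9  845.3   73.5] toolx-laney deg -28.72 F [0.3 0.2 0.9] open 1.0
```

Request:
{"name": "move_arm", "arguments": {"moves": [{"gripper": 0,"x": 0,"y": 0,"z": -2,"roll": -9.6},{"gripper": 0,"x": 0,"y": 0,"z": -2,"roll": -9.6},{"gripper": 0,"x": 0,"y": 0,"z": -1,"roll": -9.6},{"gripper": 0,"x": 0,"y": 0,"z": 0,"roll": 0}]}}

```text
time_s: 0.6
eef_pos: [0.1494, 0.5554, 0.4552]
eef_rot: [-0.0, 0.618, 0.786, 0.001]
wrist_force: [0.1, -0.3, -0.4]
opening: 0.14
```

```bash
python3 -c "
from h import *
lanepos()"
```

```text
t 0.6 tip [0.1494 0.5554 0.2822] lane mm [-226.7  851.9  124.4] toolx-laney deg 0.0 F [ 0.1 -0.3 -0.4] open 0.14
```

Request:
{"name": "move_arm", "arguments": {"moves": [{"gripper": 0,"x": -5.7,"y": 1.0,"z": 0,"roll": 0},{"gripper": 0,"x": -5.7,"y": 1.0,"z": 0,"roll": 0},{"gripper": 0,"x": -5.7,"y": 1.0,"z": 0,"roll": 0},{"gripper": 0,"x": -5.7,"y": 1.0,"z": 0,"roll": 0},{"gripper": 0,"x": -5.7,"y": 1.0,"z": 0,"roll": 0}]}}

```text
time_s: 1.23
eef_pos: [0.2657, 0.2886, 0.4538]
eef_rot: [-0.0, 0.619, 0.786, -0.0]
wrist_force: [1.3, 0.0, 0.5]
opening: -0.002
```

Request:
{"name": "move_arm", "arguments": {"moves": [{"gripper": 0,"x": -5.7,"y": 1.0,"z": 0,"roll": 0},{"gripper": 0,"x": -5.7,"y": 1.0,"z": 0,"roll": 0},{"gripper": 0,"x": -5.7,"y": 1.0,"z": 0,"roll": 0},{"gripper": 0,"x": -5.7,"y": 1.0,"z": 0,"roll": 0},{"gripper": 0,"x": -5.7,"y": 1.0,"z": 0,"roll": 0}]}}

```text
time_s: 1.85
eef_pos: [0.382, 0.0235, 0.4541]
eef_rot: [-0.0, 0.619, 0.785, 0.0]
wrist_force: [0.0, 0.2, -0.3]
opening: -0.005
```

```bash
python3 -c "
from h import *
lanepos()
c=snap('wrist','w1.png')"
```

```text
t 1.85 tip [0.382  0.0235 0.2811] lane mm [-126.3  284.2  192.9] toolx-laney deg -0.18 F [ 0.   0.2 -0.3] open -0.0
```

View pics/w1.png

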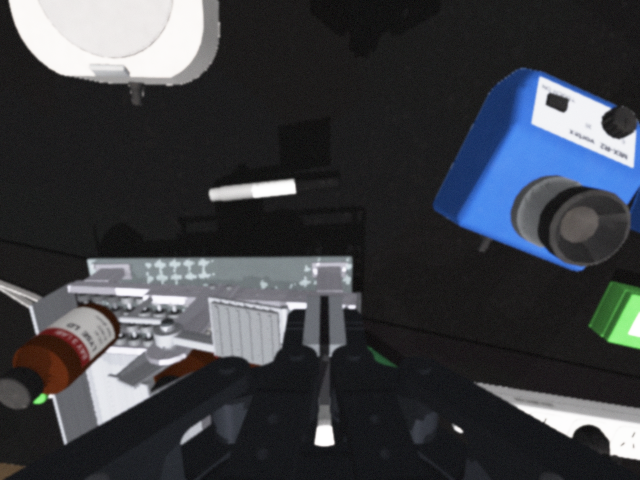

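The wrist view shows the treadle's ribbed top centred at about (249,331), the spent cap at about (20,388) and the marker at (252,190). I'll check the fit with these rays.

```bash
cat >> h.py <<'E'
def wristcal(f,eef,rot):
    from scipy.spatial.transform import Rotation as R
    c=dict(np.load(f)); T=np.eye(4); T[:3,:3]=R.from_quat(rot,scalar_first=True).as_matrix(); T[:3,3]=eef; c['world_from_camera']=T@c['tool_from_camera']; return c
E
python3 - <<'E'
from h import *
o=ctrl.get_obs(); c=wristcal('pics/w1.npz',o['eef_pos'],o['eef_rot']); print(c.keys())
P=np.load('lane.npy');M,t=laneT(P)
for n,u,v,z in(('treadle',249,331,.208),('cap',18,389,.162),('stop corner near',32,300,.097),('marker',252,190,.016)):
    p=onz(c,u,v,z); print(n,np.round(p,3),np.round(1000*M.T@(p-t),1))
for l in((-72,227,126),(0,26,105),(-38,-3,43)): print(proj(c,t+M@np.array(l)/1000))
E
```

```text
dict_keys(['img', 'fx', 'fy', 'cx', 'cy', 'tool_from_camera', 'world_from_camera'])
treadle [ 0.443 -0.015  0.208] [-75.7 223.6 126.7]
cap [ 0.565 -0.185  0.162] [  2.   25.6 104.7]
stop corner near [ 0.527 -0.219  0.097] [-42.4  -6.5  43.1]
marker [ 0.402 -0.055  0.016] [-125.9  171.7  -60.3]
(np.float64(255.09922937911904), np.float64(335.9890340203908))
(np.float64(17.457335118259266), np.float64(387.14318739725354))
(np.float64(36.74968180421388), np.float64(304.5666325653905))
```

Request:
{"name": "move_arm", "arguments": {"moves": [{"gripper": 0,"x": -4.7,"y": 1.2,"z": 0,"roll": 0},{"gripper": 0,"x": -4.7,"y": 1.2,"z": 0,"roll": 0},{"gripper": 0,"x": -4.7,"y": 1.2,"z": 0,"roll": 0},{"gripper": 0,"x": -4.7,"y": 1.2,"z": 0,"roll": 0},{"gripper": 0,"x": -4.7,"y": 1.3,"z": 0,"roll": 0}]}}

```text
time_s: 2.52
eef_pos: [0.4974, -0.1896, 0.4536]
eef_rot: [-0.001, 0.619, 0.785, -0.0]
wrist_force: [0.2, 0.5, 0.3]
opening: 0.001
```

Request:
{"name": "move_arm", "arguments": {"moves": [{"gripper": 0,"x": 0,"y": 0,"z": 5,"roll": 0},{"gripper": 0,"x": 0,"y": 0,"z": 5,"roll": 0},{"gripper": 0,"x": 0,"y": 0,"z": 2,"roll": 0},{"gripper": 0,"x": 0,"y": 0,"z": 0,"roll": 0}]}}

```text
time_s: 3.02
eef_pos: [0.4961, -0.1876, 0.3319]
eef_rot: [-0.003, 0.619, 0.786, -0.0]
wrist_force: [-0.0, -0.5, 0.5]
opening: -0.002
```

```bash
python3 -c "
from h import *
lanepos()
c=snap('wrist','w2.png')"
```

```text
t 3.02 tip [ 0.4961 -0.1876  0.1589] lane mm [-65.3  39.   99.9] toolx-laney deg -0.08 F [-0.  -0.5  0.5] open -0.0
```

View pics/w2.png

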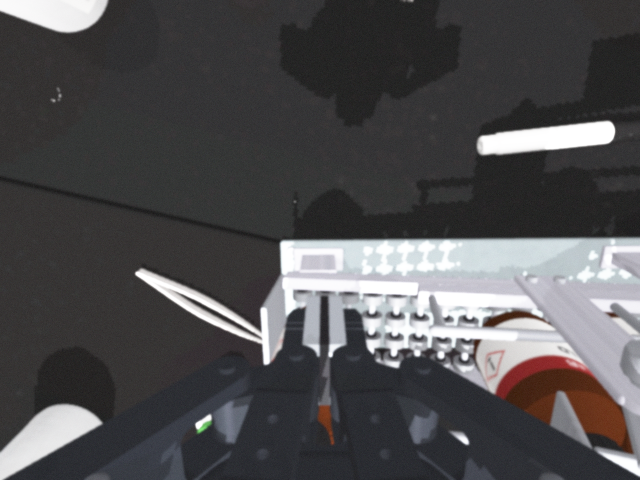

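Request:
{"name": "move_arm", "arguments": {"moves": [{"gripper": 0,"x": -0.3,"y": 0,"z": 3.5,"roll": 0},{"gripper": 0,"x": 0,"y": 0,"z": 2,"roll": 0},{"gripper": 0,"x": 0,"y": 1.2,"z": 0,"roll": 0},{"gripper": 0,"x": 0,"y": 0.8,"z": 0,"roll": 0}]}}

```text
time_s: 3.58
eef_pos: [0.5188, -0.1868, 0.2817]
eef_rot: [0.002, 0.618, 0.787, 0.0]
wrist_force: [0.3, 0.7, 0.3]
opening: -0.001
```

```bash
python3 -c "
from h import *
lanepos()"
```

```text
t 3.58 tip [ 0.5188 -0.1868  0.1087] lane mm [-43.   28.4  50.6] toolx-laney deg 0.06 F [0.3 0.7 0.3] open -0.0
```

Request:
{"name": "move_arm", "arguments": {"moves": [{"gripper": 0,"x": 0,"y": 0.5,"z": 0,"roll": 0},{"gripper": 0,"x": 0,"y": 0.5,"z": 0,"roll": 0},{"gripper": 0,"x": 0,"y": 0.6,"z": 0,"roll": 0},{"gripper": 0,"x": 0,"y": 0.7,"z": 0,"roll": 0},{"gripper": 0,"x": 0,"y": 0.7,"z": 0,"roll": 0}]}}

```text
time_s: 4.2
eef_pos: [0.5467, -0.1794, 0.2796]
eef_rot: [-0.0, 0.617, 0.787, -0.0]
wrist_force: [-0.8, -0.4, 0.3]
opening: 0.001
```

```bash
python3 -c "
from h import *
lanepos()
a=snap('top','t2.png')['img'][190:340,330:470,::-1];b=snap('side','s2.png')['img'][170:300,200:320,::-1]
cv2.imwrite('pics/m2.png',np.hstack([cv2.resize(a,(400,430)),cv2.resize(b,(400,430))]))"
```

```text
t 4.2 tip [ 0.5467 -0.1794  0.1066] lane mm [-14.2  28.7  48.5] toolx-laney deg 0.08 F [-0.8 -0.4  0.3] open 0.0
```

View pics/m2.png

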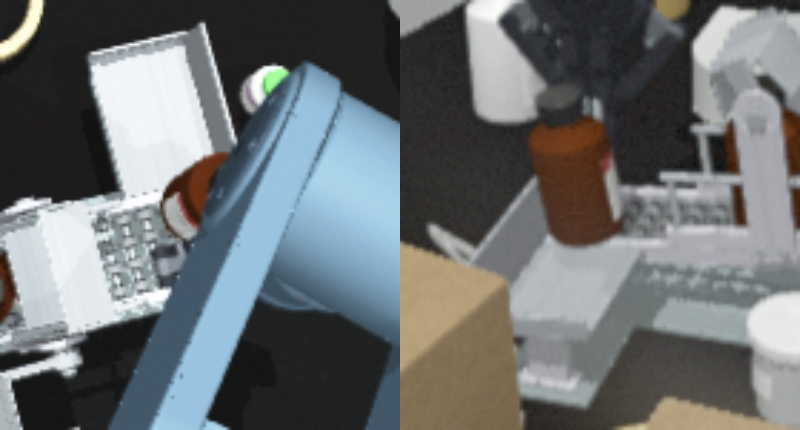

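The bottle is still upright and sliding along the stop (right pane, base at about (590,235)), so I'll go on pushing.

Request:
{"name": "move_arm", "arguments": {"moves": [{"gripper": 0,"x": 0,"y": 0.7,"z": 0,"roll": 0},{"gripper": 0,"x": 0,"y": 0.7,"z": 0,"roll": 0},{"gripper": 0,"x": 0,"y": 0.7,"z": 0,"roll": 0},{"gripper": 0,"x": 0,"y": 0.7,"z": 0,"roll": 0},{"gripper": 0,"x": 0,"y": 0.7,"z": 0,"roll": 0}]}}

```text
time_s: 4.92
eef_pos: [0.5808, -0.171, 0.2797]
eef_rot: [0.0, 0.617, 0.787, -0.0]
wrist_force: [-0.2, -0.2, -0.5]
opening: 0.001
```

Request:
{"name": "move_arm", "arguments": {"moves": [{"gripper": 0,"x": 0,"y": 0.7,"z": 0,"roll": 0},{"gripper": 0,"x": 0,"y": 0.7,"z": 0,"roll": 0},{"gripper": 0,"x": 0,"y": 0.7,"z": 0,"roll": 0},{"gripper": 0,"x": 0,"y": 0.5,"z": 0,"roll": 0},{"gripper": 0,"x": 0,"y": 0.3,"z": 0,"roll": 0}]}}

```text
time_s: 5.55
eef_pos: [0.6087, -0.1642, 0.2797]
eef_rot: [-0.0, 0.617, 0.787, -0.0]
wrist_force: [-1.2, 0.0, -0.5]
opening: -0.002
```

```bash
python3 -c "
from h import *
lanepos()"
```

```text
t 5.55 tip [ 0.6087 -0.1642  0.1067] lane mm [49.7 28.9 48.5] toolx-laney deg 0.09 F [-1.2  0.  -0.5] open -0.0
```

Request:
{"name": "move_arm", "arguments": {"moves": [{"gripper": 0,"x": 0,"y": 0,"z": 0,"roll": 0},{"gripper": 0,"x": 0,"y": -1,"z": 0,"roll": 0},{"gripper": 0,"x": 0,"y": -4,"z": 0,"roll": 0},{"gripper": 0,"x": 0,"y": -5,"z": 0,"roll": 0},{"gripper": 0,"x": 0,"y": -5,"z": 0,"roll": 0}]}}

```text
time_s: 6.18
eef_pos: [0.4608, -0.2, 0.2797]
eef_rot: [0.0, 0.617, 0.787, -0.0]
wrist_force: [0.2, -1.3, 1.9]
opening: -0.0
```

```bash
python3 -c "
from h import *
lanepos()
a=snap('top','t3.png')['img'][190:340,330:470,::-1];b=snap('side','s3.png')['img'][170:300,200:320,::-1]
cv2.imwrite('pics/m3.png',np.hstack([cv2.resize(a,(400,430)),cv2.resize(b,(400,430))]))"
```

```text
t 6.17 tip [ 0.4608 -0.2     0.1067] lane mm [-102.5   28.9   48.5] toolx-laney deg 0.1 F [ 0.2 -1.3  1.9] open -0.0
```

View pics/m3.png

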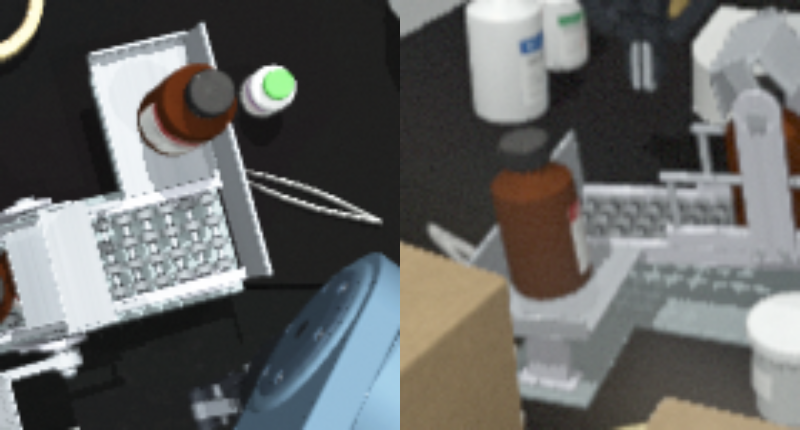

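The used bottle stands upright on the ledge, with its cap at about (210,93) in the left pane. Next I'll check its lane coordinates and work out the shift to the treadle.

```bash
python3 - <<'E'
from h import *
t=np.load('pics/t3.npz');P=np.load('lane.npy');M,o=laneT(P)
p=onz(t,330+210*.35,190+93*150/430,.162);print('spent cap lane',np.round(1000*M.T@(p-o)))
tip=np.array(ctrl.get_obs()['eef_pos'])-[0,0,.173]
w=o+M@np.array([-74,225,126])/1000; d=w-tip
c,s=np.cos(P[2]),np.sin(P[2]); print('tool x,y cm',100*(-s*d[0]+c*d[1]),100*(c*d[0]+s*d[1]),'up',100*d[2],w)
E
```

```text
spent cap lane [ 84.  27. 105.]
tool x,y cm 18.44439984867738 3.0757932367815934 up 10.176120195017074 [ 0.44476284 -0.01337882  0.20744543]
```

Request:
{"name": "move_arm", "arguments": {"moves": [{"gripper": 0,"x": 0,"y": 0,"z": -5,"roll": 0},{"gripper": 0,"x": 0,"y": 0,"z": -5,"roll": 0},{"gripper": 0,"x": 0,"y": 0,"z": -5,"roll": 0},{"gripper": 0,"x": 4.5,"y": 0.7,"z": 0,"roll": 0},{"gripper": 0,"x": 4.5,"y": 0.7,"z": 0,"roll": 0}]}}

```text
time_s: 6.9
eef_pos: [0.4546, -0.1085, 0.4307]
eef_rot: [0.001, 0.618, 0.786, 0.0]
wrist_force: [0.4, 0.0, -0.3]
opening: 0.0
```

Request:
{"name": "move_arm", "arguments": {"moves": [{"gripper": 0,"x": 4.5,"y": 0.7,"z": 0,"roll": 0},{"gripper": 0,"x": 4.9,"y": 0.8,"z": 0,"roll": 0},{"gripper": 0,"x": 0,"y": 0,"z": 2,"roll": 0},{"gripper": 0,"x": 0,"y": 0,"z": 1.5,"roll": 0},{"gripper": 0,"x": 0,"y": 0,"z": 0,"roll": 0}]}}

```text
time_s: 7.52
eef_pos: [0.4467, -0.0146, 0.3934]
eef_rot: [-0.001, 0.618, 0.786, -0.001]
wrist_force: [-0.4, 0.5, -0.1]
opening: -0.002
```

```bash
python3 -c "
from h import *
lanepos()
a=snap('wrist','w4.png')['img'][200:480,120:520,::-1];b=snap('side','s4.png')['img'][120:300,220:400,::-1]
cv2.imwrite('pics/m4.png',np.hstack([cv2.resize(a,(400,400)),cv2.resize(b,(400,400))]))"
```

```text
t 7.53 tip [ 0.4467 -0.0146  0.2204] lane mm [-72.4 225.  139.1] toolx-laney deg 0.04 F [-0.4  0.5 -0.1] open -0.0
```

View pics/m4.png

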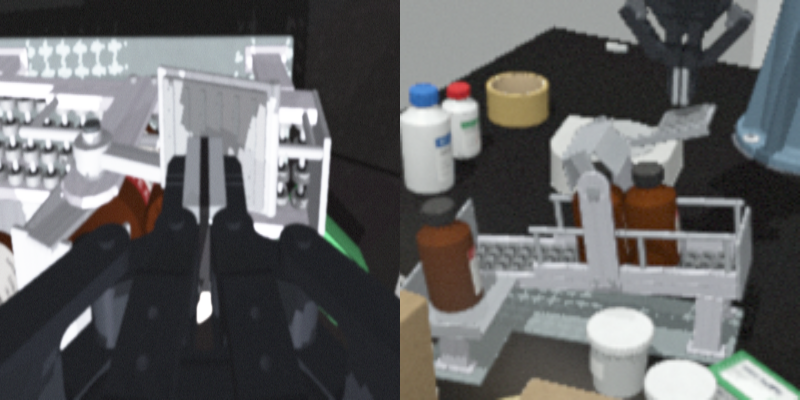

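The tips are above the treadle's middle (right pane: tips at (680,100), treadle at (680,125)). The used bottle is standing on the ledge. I'll press now.

Request:
{"name": "move_arm", "arguments": {"moves": [{"gripper": 0,"x": 0,"y": 0,"z": 1.3,"roll": 0},{"gripper": 0,"x": 0,"y": 0,"z": 0.9,"roll": 0},{"gripper": 0,"x": 0,"y": 0,"z": 0.9,"roll": 0},{"gripper": 0,"x": 0,"y": 0,"z": 0.9,"roll": 0},{"gripper": 0,"x": 0,"y": 0,"z": 0.9,"roll": 0}]}}

```text
time_s: 8.25
eef_pos: [0.4471, -0.0137, 0.3453]
eef_rot: [-0.001, 0.617, 0.787, 0.001]
wrist_force: [-1.4, 4.6, 5.6]
opening: -0.002
```

```bash
python3 -c "
from h import *
lanepos()"
```

```text
t 8.25 tip [ 0.4471 -0.0137  0.1723] lane mm [-71.8 219.9  91.2] toolx-laney deg 0.09 F [-1.4  4.6  5.6] open -0.0
```

Request:
{"name": "move_arm", "arguments": {"moves": [{"gripper": 0,"x": 0,"y": 0,"z": 0.5,"roll": 0},{"gripper": 0,"x": 0,"y": 0,"z": 0.4,"roll": 0},{"gripper": 0,"x": 0,"y": 0,"z": 0.2,"roll": 0},{"gripper": 0,"x": 0,"y": 0,"z": 0,"roll": 0},{"gripper": 0,"x": 0,"y": 0,"z": 0,"roll": 0}]}}

```text
time_s: 8.88
eef_pos: [0.4476, -0.0139, 0.3402]
eef_rot: [0.0, 0.617, 0.787, 0.0]
wrist_force: [-23.1, 7.7, 53.0]
opening: 0.004
```

Request:
{"name": "move_arm", "arguments": {"moves": [{"gripper": 0,"x": 0,"y": 0,"z": 0,"roll": 0},{"gripper": 0,"x": 0,"y": 0,"z": 0,"roll": 0},{"gripper": 0,"x": 0,"y": 0,"z": 0,"roll": 0},{"gripper": 0,"x": 0,"y": 0,"z": 0,"roll": 0},{"gripper": 0,"x": 0,"y": 0,"z": 0,"roll": 0}]}}

```text
time_s: 9.5
eef_pos: [0.4476, -0.0139, 0.3402]
eef_rot: [0.001, 0.617, 0.787, 0.0]
wrist_force: [-23.0, 8.2, 54.2]
opening: -0.001
```

Request:
{"name": "move_arm", "arguments": {"moves": [{"gripper": 0,"x": 0,"y": 0,"z": 0,"roll": 0},{"gripper": 0,"x": 0,"y": 0,"z": 0,"roll": 0},{"gripper": 0,"x": 0,"y": 0,"z": 0,"roll": 0},{"gripper": 0,"x": 0,"y": 0,"z": 0,"roll": 0},{"gripper": 0,"x": 0,"y": 0,"z": 0,"roll": 0}]}}

```text
time_s: 10.12
eef_pos: [0.4476, -0.0138, 0.3402]
eef_rot: [0.0, 0.617, 0.787, 0.0]
wrist_force: [-23.0, 9.3, 53.9]
opening: -0.003
```

```bash
python3 -c "
from h import *
lanepos()
b=snap('side','s5.png')['img'][140:280,220:400,::-1]
cv2.imwrite('pics/m5.png',cv2.resize(b,(720,560)))"
```

```text
t 10.12 tip [ 0.4476 -0.0138  0.1672] lane mm [-71.3 219.   86.2] toolx-laney deg 0.15 F [-23.    9.3  53.9] open -0.0
```

View pics/m5.png

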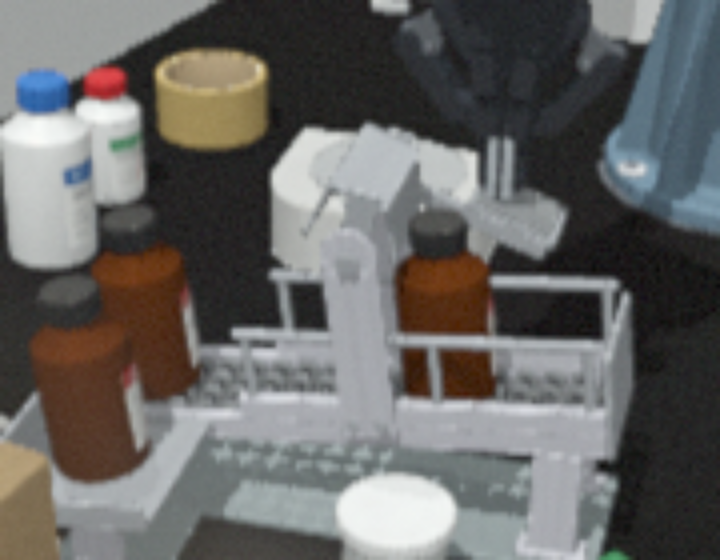

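The gate is up. The next bottle has rolled down to the stop (cap at (132,230)) and the last one is held back (cap at (438,232)). I'll let the treadle up gradually.

Request:
{"name": "move_arm", "arguments": {"moves": [{"gripper": 0,"x": 0,"y": 0,"z": -0.5,"roll": 0},{"gripper": 0,"x": 0,"y": 0,"z": -0.8,"roll": 0},{"gripper": 0,"x": 0,"y": 0,"z": -1.0,"roll": 0},{"gripper": 0,"x": 0,"y": 0,"z": -1.0,"roll": 0},{"gripper": 0,"x": 0,"y": 0,"z": -1.0,"roll": 0}]}}

```text
time_s: 10.8
eef_pos: [0.4472, -0.0146, 0.378]
eef_rot: [0.0, 0.618, 0.787, -0.0]
wrist_force: [0.9, -2.5, 0.7]
opening: -0.004
```

Request:
{"name": "move_arm", "arguments": {"moves": [{"gripper": 0,"x": 0,"y": 0,"z": -1.0,"roll": 0},{"gripper": 0,"x": 0,"y": 0,"z": -1.0,"roll": 0},{"gripper": 0,"x": 0,"y": 0,"z": -2,"roll": 0},{"gripper": 0,"x": 0,"y": 0,"z": -4,"roll": 0},{"gripper": 0,"x": 0,"y": 0,"z": -4,"roll": 0}]}}

```text
time_s: 11.42
eef_pos: [0.4469, -0.0141, 0.4987]
eef_rot: [-0.001, 0.617, 0.787, -0.0]
wrist_force: [1.0, -0.3, -0.1]
opening: 0.0
```

Request:
{"name": "move_arm", "arguments": {"moves": [{"gripper": 0,"x": 0,"y": -5,"z": 0,"roll": 0},{"gripper": 0,"x": 0,"y": 0,"z": 0,"roll": 0},{"gripper": 0,"x": 0,"y": 0,"z": 0,"roll": 0},{"gripper": 0,"x": 0,"y": 0,"z": 0,"roll": 0},{"gripper": 0,"x": 0,"y": 0,"z": 0,"roll": 0}]}}

```text
time_s: 12.05
eef_pos: [0.3991, -0.0261, 0.4974]
eef_rot: [-0.001, 0.617, 0.787, -0.0]
wrist_force: [-0.1, -0.3, 0.4]
opening: 0.002
```

```bash
python3 -c "
from h import *
lanepos()
a=snap('top','t6.png')['img'][190:360,250:450,::-1];b=snap('side','s6.png')['img'][140:300,210:400,::-1]
cv2.imwrite('pics/m6.png',np.hstack([cv2.resize(a,(400,340)),cv2.resize(b,(400,340))]))"
```

```text
t 12.05 tip [ 0.3991 -0.0261  0.3244] lane mm [-121.4  237.7  242.2] toolx-laney deg 0.11 F [-0.1 -0.3  0.4] open 0.0
```

View pics/m6.png

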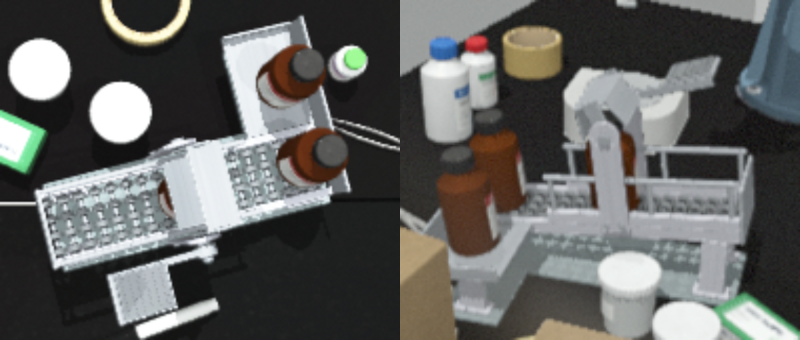

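All three bottles are upright: used on the ledge, next at the stop with its cap at (330,151), last behind the gate. The treadle is up again. One numeric check, then I'll hand in.

```bash
python3 - <<'E'
from h import *
t=np.load('pics/t6.npz');P=np.load('lane.npy');M,o=laneT(P)
for n,u,v,z in(('spent',403.5,222,.162),('next',415,265.5,.162),('treadle',250+144/2,190+291/2,.208)): p=onz(t,u,v,z);print(n,np.round(1000*M.T@(p-o)))
a=np.load('pics/top0.npz')['img'].astype(int);b=t['img'].astype(int)
d=np.abs(a-b).max(2)[60:,:]>60; n,_,st,_=cv2.connectedComponentsWithStats(d.astype(np.uint8)); print([s.tolist() for s in st[1:] if s[4]>15])
print(ctrl.hand_in())
E
```

```text
spent [ 85.  26. 105.]
next [  3.  27. 105.]
treadle [-73. 225. 127.]
[[378, 152, 33, 47, 969], [304, 217, 32, 39, 637], [254, 302, 202, 118, 17052], [367, 309, 5, 6, 22]]
the job is handed in; nothing more can be done
None
```

The job is done and handed in at about 12 s of robot time; the hand-in gave no verdict.

- **Used bottle:** I pushed it along the end stop with shut fingertips. It stands upright on the ledge at lane x 85, y 26 mm.
- **Treadle:** I pressed it down to its stop and held it there until the next bottle had rolled down, then let it up gradually. At the stop the wrist force reached about 59 N, more than the spring needs but well under the 120 N limit.
- **Next bottle:** it is upright against the end stop at lane x 3, y 27 mm.
- **Last bottle:** it is upright behind the lowered gate. I judged this by eye in the side view, because the saddle hides its cap from above.
- **Rocker:** the treadle is back at its rest place, measured at lane x −73, y 225, z 127 mm.
- **Other things on the worktop:** comparing the top views from before and after shows changes only at the bottles and where the arm now stands. The arm hides part of the worktop, so nothing there was compared.
- **Robot:** it stands clear of everything.

My measurements of the lane disagreed by about 4 mm between the fixed cameras and the wrist camera. One side-view point was about 4 pixels (roughly 10 mm) off, but this stayed within what the task needed. No check failed.

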